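# Set the dust extractor to its third click and start it

### The job

On the dust extractor's control box, push the slide lever right back to its off stop, at the end of the slot farthest from the round button, then push it towards the button click by click, counting by feel, and leave it seated at the third click, never going past that one. Only then press the round start button fully down and take the hand away. Push with the fingertips only, without pinching the lever, and leave the loose things lying round the box where they are.

Things in the scene. Friction and masses are not known exactly. Their poses are not given: they have to be found in the camera images.
- control_box: Grey metal control box with an aluminium top panel, 110 (x) x 230 (y) x 45 mm high, fixed to the bench. Origin: centre of its underside. Its own y axis runs along the lever slot, from the off stop towards the start button; its top panel is at its z = 45 mm. The panel has no scale or marks.
- fan_lever (a joint): Travel of the slide lever towards the button (box +y), in m: notches at 0 (off stop), 0.018, 0.036, 0.054 (third click), 0.072, 0.090 (far stop). Starts somewhere from the first to the second. Leaving a notch takes about 7 to 8 N, fading to none half-way (9 mm); then a spring pulls the lever ahead into the next notch by itself.
- lever_top (a point): Centre of the top of the lever's black upright knob, 26 mm (box x) x 16 mm (box y) x 36 mm high, which stands on the slot with its foot 2 mm above the panel and its top 83 mm above the bench. At the off stop this point is at box x = 0, y = -80 mm; axes as the box's. Push the knob on its flat side faces.
- lever_off_face: The half of the lever's knob on the off-stop side (box -y, 8 mm thick). Its origin is at bench level under the middle of the knob. Pushing here moves the lever towards the button. Touching both halves hard at once counts as pinching.
- lever_on_face: The other half of the lever's knob, on the start-button side (box +y, 8 mm thick). Its origin is at bench level under the middle of the knob. Pushing here moves the lever back to the off stop.
- start_button (a joint): Downward travel of the start button in m: 0 = up, 0.006 = fully down, which takes about 5 N; it springs back.
- start_button_top (a point): Centre of the top of the round grey start button, 28 mm across in a black ring 44 mm across, at box x = 0, y = +78 mm, 22 mm above the panel when up.
- sanding_block: Loose brown sanding block, 61 x 112 x 32 mm, beyond the off end of the box. Origin: centre of its underside. Leave alone.
- pigment_jar: Loose glass jar with a dark lid, 70 mm across, 86 mm high, behind the box (box +x side). Origin: centre of its underside. Leave alone.
- tool_spatula: Loose wooden-handled modelling spatula, 16 x 195 x 11 mm, lying in front of the box (box -x side). Origin: centre of its underside. Leave alone.

How it is judged (in metres and radians):
On the way, in this order (a step that is already met when the one before it is completed fails the run):
1. the lever is back at its off stop (value of joint fan_lever below 0.004 m), for 0.1 s.
2. the lever is seated at the third click (value of joint fan_lever between 0.05 and 0.058 m), for 0.2 s.
3. the start button is pressed down (value of joint start_button above 0.0045 m).
At the end, for the whole second after the job is handed in: The lever rests in the third notch (within 3 mm), the start button has been pressed and has sprung back up, and the sanding block, jar and spatula are within 20 mm of where they were (value of joint fan_lever between 0.051 and 0.057 m and value of joint start_button below 0.0015 m and distance of each of sanding_block, pigment_jar, tool_spatula from where it was at the start of the episode below 0.02 m); the robot touches nothing.
It fails at once if the lever was pushed past the third click (value of joint fan_lever above 0.063 m).
It fails at once if the start button was pressed before the lever was at the third click (value of joint start_button above 0.003 m and (value of joint fan_lever below 0.049 m or value of joint fan_lever above 0.059 m)).
It fails at once if the lever was pinched (contact force between the fingers and lever_off_face above 2 N and contact force between the fingers and lever_on_face above 2 N).
It fails at once if a loose thing was lifted or pushed away (distance of any of sanding_block, pigment_jar, tool_spatula from where it was at the start of the episode above 0.02 m).
It also fails if it takes over 61 s, if anything falls off the work surface, if the arm or the gripper's body presses on something with over 40 N, if the wrist force passes 120 N, or if a joint passes its speed limit or range.

### The arm

A 6-joint arm with a two-finger parallel gripper is mounted at the origin on a cart in front of the work surface, level with it; the furniture and walls round the work are solid. World frame = base frame: x ahead of the robot, y to its left, z up, the work surface at z = 0. Lengths are in mm, angles in rad, forces in N, time in s.
With the tool pointing down it reaches from about 375 to 900 mm from the base axis. Payload 3.1 kg.
Tool frame: the origin (TCP) lies midway between the tips of the shut fingers; the grasp point (between the pads) lies 19 mm behind it; z points along the fingers, y is the line along which they close (so a half turn about z gives the same grasp; the last joint's range is limited). The gripper opens to 85 mm and grips with 20 to 120 N. Pads are 22 mm wide; open, the fingers measure 114 mm over their backs; the gripper's body (76 mm by 85 mm) begins 54 mm behind the grasp point. The pads swing forward as they close: fully open they stand 13 mm farther back than shut.
Start: joints at [0.971, 0.527, 1.433, -0, 1.181, -0.178], TCP at [255.835, 570.215, 208.31] pointing down, gripper open.
Joint ranges: [-3.08, 3.08], [-0.75, 2.2], [0.22, 2.44], [-1.43, 4.57], [0, 2.65], [-2.85, 2.85]. Speed limits (rad/s): [2.79, 2.79, 3.14, 3.14, 3.14, 3.14].

### API

Orientations are given as a rotation vector (axis times angle).
In Python, from station import arm gives the robot as it stands.
- The arm moves only by the shell command python3 -m creep 'ROWS' [OPENING] [FORCE]. ROWS is text: rows parted by semicolons, each of 6 numbers parted by spaces: the shift along the world's x, y, z scaled (see below), then the turn, a rotation vector about the world's x, y, z scaled (see below). A call has 1 to 5 rows; each row is the pose to reach, as a shift and turn from the pose commanded when the call began, turning the shorter way round; what a row does not reach only later rows make up. The controller multiplies each number of a shift by 0.5 m and each number of a turn by pi rad. A row lasts 1/8 s, in which the tool goes at most 62.5 mm and 10.7 degrees, less where a joint would pass 70% of its speed; a pose out of reach is approached as far as the arm can. A call with a number of a shift or a turn outside -1 to 1 is refused whole. A call with a gripper value outside its range is refused whole. OPENING is the opening, from -1 (shut) to 1 (fully open), set as the call begins (- or left out, the last holds). The fingers move at their own pace and stop on an object; FORCE is the grip in N (left out, the last holds). Time passes only in rows, so rows that repeat a pose let the fingers close. It gives the time, the measured TCP pose, the force, the opening and the grip force at its end, in the units of the state.
- arm.observe(): the state, without advancing time (a new reading comes with each control period).
- arm.read_camera(name): name is "scene" or "top" or "wrist"; returns a dict with "frame" (420x560x3 uint8, red, green, blue), "intrinsics" (3x3 intrinsics, pixels), "camera_from_world" (4x4, takes a point from world to camera coordinates); the wrist camera has in their place "tool_from_camera" (4x4, takes a point from camera to tool coordinates, whose origin is the TCP and whose axes are the flange's). Camera axes: x right, y down, z forward; pixel columns grow to the right and rows downward; lengths in mm; the calibration is good to about 2 mm. A picture is of the moment at which its call begins: read the wrist's pose just before it. There is no depth.
- arm.sign_off(): hands the job in; it is judged then, once.
The state is a dict: "time": time; "joint_pos": joint angles; "joint_vel": joint speeds; "tau": joint torques, N m; "eef_pos": TCP position; "ee_rot": TCP orientation; "force": force on the tool from outside, world axes, zero at the start; "ft_torque": the same for the moment, N m; "grip_width": finger opening in mm; "finger_force": force on a finger pad.
Only numpy, scipy, OpenCV 4.12 (cv2) and the standard library are available. Lean on these libraries where they do the work, as an engineer would, in place of code of your own. Each camera call takes 0.05 s, during which the arm holds its last target. There are 200 camera calls.

## Working session

There is one attempt and no reset: what is moved stays moved. The work goes in short steps, Python scripts to look and compute and a shell command to move; the robot and the scene stay as the last step left them, time stands still between calls to the robot, and variables do not carry over. Pictures are saved under pics/ and viewed, at most 10 in all, crops included, and the job is handed in when it is done.

```bash
ls; mkdir -p pics
python3 - <<'E'
from station import arm
import cv2
s=arm.observe(); print(s)
for n in ("scene","top"):
    r=arm.read_camera(n); cv2.imwrite(f"pics/{n}0.png",r["frame"][:,:,::-1]); print(n,r["intrinsics"].round(1).tolist(),r["camera_from_world"].round(4).tolist())
E
```

```text
pics
{'time': 0.0, 'joint_pos': array([ 9.70504286e-01,  5.28446937e-01,  1.43389727e+00, -3.27588788e-06,
        1.18142966e+00, -1.78498739e-01]), 'joint_vel': array([ 0.00057227,  0.00031484, -0.00016845,  0.00081429, -0.00142853,
        0.00075591]), 'tau': array([-7.64507536e-05, -4.42349017e+01, -1.78027457e+01, -2.34283743e-04,
        8.36425490e-03, -3.24975690e-05]), 'eef_pos': array([255.40411993, 569.5883021 , 207.34710804]), 'ee_rot': array([-0.65747585, -3.07117817,  0.00317072]), 'force': array([ 0.39093252, -1.02096245, -0.22651523]), 'ft_torque': array([-0.03987281, -0.05528805,  0.02471048]), 'finger_force': 0.0, 'grip_width': 85.41630497518577}
scene [[533.1, 0.0, 280.9], [0.0, 533.1, 212.3], [0.0, 0.0, 1.0]] [[-0.855, -0.5184, 0.0112, 476.4396], [-0.3943, 0.6359, -0.6634, 281.3774], [0.3368, -0.5717, -0.7482, 814.035], [0.0, 0.0, 0.0, 1.0]]
top [[471.7, 0.0, 276.7], [0.0, 471.7, 204.6], [0.0, 0.0, 1.0]] [[-0.0162, -0.9998, 0.0063, -26.8615], [-0.9955, 0.0156, -0.0937, 562.3477], [0.0936, -0.0078, -0.9956, 1087.9249], [0.0, 0.0, 0.0, 1.0]]
```

View pics/top0.png

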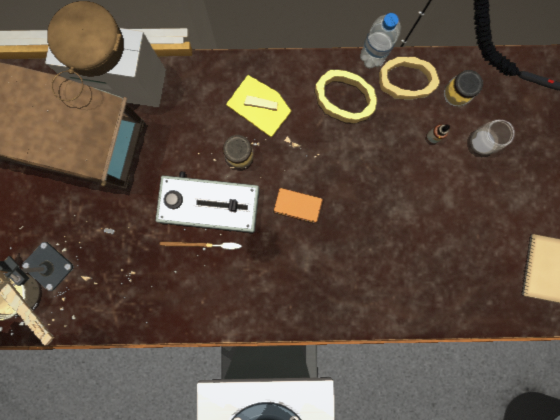

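View pics/scene0.png

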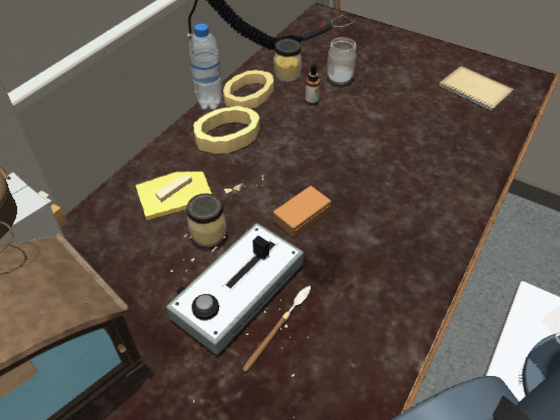

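The top view shows the box at about px (157–257, 178–231), with the button at (173,200) and the lever knob near (233,205). The orange block is at (298,205), the jar at (238,152) and the spatula at (200,244). The scene view agrees. Next I measure the panel, button and knob.

```bash
cat > h.py <<'E'
import numpy as np, cv2
from station import arm
def ray(r,px,z):
    """pixel -> world point on plane z (fixed cameras)"""
    T=r["camera_from_world"];R=T[:3,:3];c=-R.T@T[:3,3]
    d=R.T@np.linalg.inv(r["intrinsics"])@[px[0],px[1],1]
    return c+d*(z-c[2])/d[2]
def big(m,n=1):
    cs,_=cv2.findContours(m.astype(np.uint8),cv2.RETR_EXTERNAL,cv2.CHAIN_APPROX_NONE)
    return sorted(cs,key=cv2.contourArea)[::-1][:n]
E
python3 - <<'E'
from h import *
r=arm.read_camera("top");f=r["frame"].astype(int)
m=np.zeros(f.shape[:2],bool);m[165:242,145:270]=(f.min(2)>140)[165:242,145:270]
c=big(m)[0]
W=np.array([ray(r,p[0],45)[:2] for p in c],np.float32)
b=cv2.minAreaRect(W);print("panel",b)
q=cv2.boxPoints(b);print(q.round(1))
crop=r["frame"][165:245,145:270,::-1]
c2=r2=arm.read_camera("scene")["frame"][215:360,160:310,::-1]
a=cv2.resize(crop,None,fx=5,fy=5,interpolation=cv2.INTER_CUBIC)
cv2.imwrite("pics/top1.png",a)
cv2.imwrite("pics/sc1.png",cv2.resize(c2,None,fx=4,fy=4,interpolation=cv2.INTER_CUBIC))
r2=arm.read_camera("scene")
for n,z,pt,ps in(("button",67,(173,199.5),(205,301)),("lever",83,(233,205),(262,241)),("jar",86,(238,144),(206,204))):
    print(n,ray(r,pt,z).round(1),ray(r2,ps,z).round(1))
E
```

```text
panel ((566.3812866210938, 126.75711822509766), (226.20408630371094, 106.35418701171875), 83.16556549072266)
[[500.1  20.8]
 [605.7   8.1]
 [632.6 232.7]
 [527.  245.4]]
button [573.3 200.3  67. ] [574.5 203.7  67. ]
lever [557.1  62.6  83. ] [556.1  65.3  83. ]
jar [695.2  50.   86. ] [685.2  48.8  86. ]
```

View pics/top1.png

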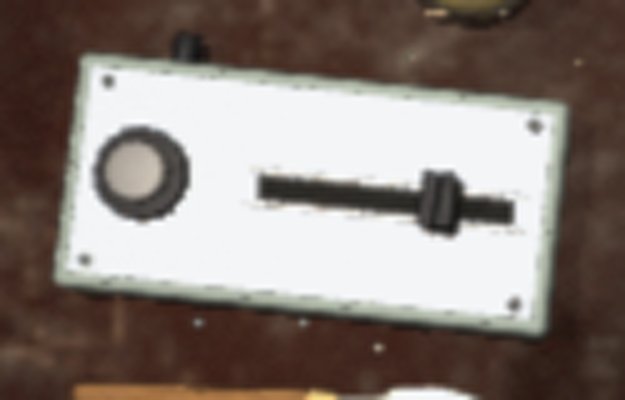

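View pics/sc1.png

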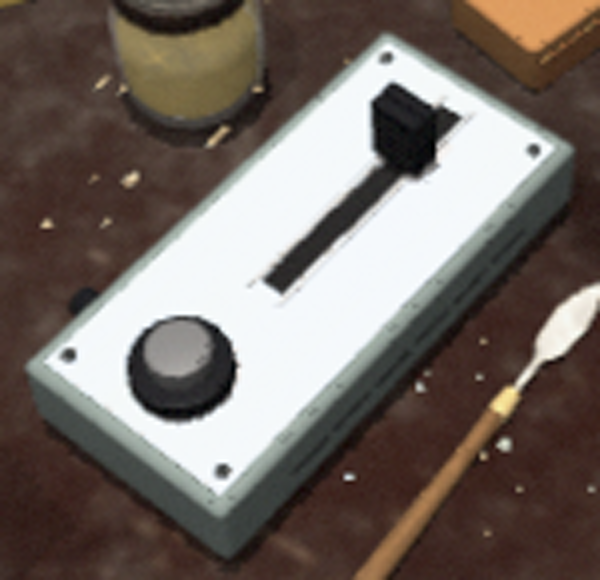

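The panel centre is at about (566.4, 126.8), with box +y = (0.119, 0.993). The crops put the button and lever within about 3 mm of the model, and the lever sits near the first click. I'll shut the gripper and move over the box, turning so the finger sides do the pushing.

```bash
python3 -m creep '0 0 0.1 0 0 0; 0.62 -0.9 0.1 0 0 -0.29; 0.62 -0.9 0.1 0 0 -0.29; 0.62 -0.9 0.1 0 0 -0.29; 0.62 -0.9 0.1 0 0 -0.29' -1 20
```

```text
time: 0.88
eef_pos: [398.5, 362.8, 258.4]
ee_rot: [1.744, 2.612, 0.001]
force: [1.1, 0.8, -0.3]
grip_width: -0.2
finger_force: 0.0
```

```bash
python3 -m creep '0.333 -0.492 0 0 0 -0.163; 0.333 -0.492 0 0 0 -0.163; 0.333 -0.492 0 0 0 -0.163; 0.333 -0.492 0 0 0 -0.163; 0.333 -0.492 0 0 0 -0.163'; python3 -m creep '0 0 -0.12 0 0 0; 0 0 -0.24 0 0 0; 0 0 -0.24 0 0 0; 0 0 -0.24 0 0 0'
```

```text
time: 1.5
eef_pos: [565.5, 115.9, 258.3]
ee_rot: [2.345, 2.09, 0.0]
force: [0.1, 0.5, 0.1]
grip_width: -0.0
finger_force: 0.0
time: 2.0
eef_pos: [565.6, 118.5, 140.0]
ee_rot: [2.342, 2.091, 0.003]
force: [0.7, -0.8, 1.0]
grip_width: 0.3
finger_force: 0.0
```

```bash
python3 -m creep '0 0 -0.1 0 0 0; 0 0 -0.156 0 0 0; 0 0 -0.156 0 0 0'
python3 - <<'E'
from h import *
a=arm.read_camera("scene")["frame"][140:360,140:330,::-1];b=arm.read_camera("top")["frame"][130:250,130:330,::-1]
a=cv2.resize(a,None,fx=2.5,fy=2.5,interpolation=2);b=cv2.resize(b,(315,190),interpolation=2)
o=np.zeros((550,790,3),np.uint8);o[:,:475]=a;o[:190,475:]=b;cv2.imwrite("pics/c2.png",o)
E
```

```text
time: 2.38
eef_pos: [565.0, 118.7, 61.5]
ee_rot: [2.342, 2.092, 0.002]
force: [-0.1, 0.4, 0.6]
grip_width: 0.0
finger_force: 0.0
```

View pics/c2.png

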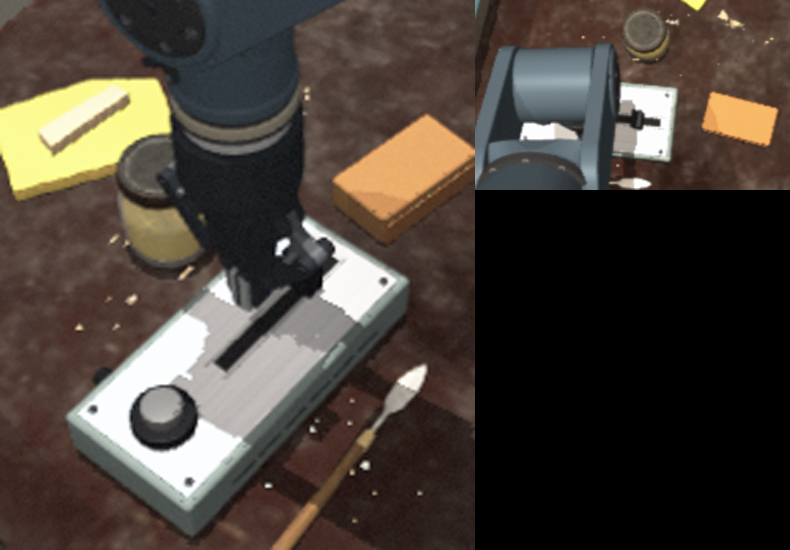

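Shut fingertips straddle the slot on the button side of the lever, with clear space all round. Now I push towards the off stop.

```bash
python3 -m creep '-0.0067 -0.0556 0 0 0 0; -0.0067 -0.0556 0 0 0 0';  python3 -m creep '-0.001 -0.008 0 0 0 0; -0.002 -0.016 0 0 0 0; -0.0029 -0.024 0 0 0 0; -0.0038 -0.032 0 0 0 0; -0.0038 -0.032 0 0 0 0'
```

```text
time: 2.72
eef_pos: [562.9, 89.5, 63.0]
ee_rot: [2.342, 2.088, 0.006]
force: [0.3, 0.8, -0.6]
grip_width: 0.2
finger_force: 0.0
time: 3.35
eef_pos: [558.8, 74.3, 60.2]
ee_rot: [-2.344, -2.092, 0.0]
force: [0.1, 0.3, -0.8]
grip_width: 0.1
finger_force: 0.0
```

```bash
python3 -m creep '-0.0005 -0.004 0 0 0 0; -0.0009 -0.008 0 0 0 0;-0.0009 -0.008 0 0 0 0';  python3 -m creep '-0.0005 -0.004 0 0 0 0; -0.0005 -0.004 0 0 0 0';python3 -m creep '-0.0005 -0.004 0 0 0 0; -0.0005 -0.004 0 0 0 0'
```

```text
time: 3.72
eef_pos: [558.5, 70.4, 60.3]
ee_rot: [-2.344, -2.092, 0.0]
force: [0.2, -0.9, 0.7]
grip_width: 0.0
finger_force: 0.0
time: 3.98
eef_pos: [558.2, 68.4, 60.3]
ee_rot: [-2.344, -2.092, 0.0]
force: [-0.9, 0.5, -0.7]
grip_width: 0.1
finger_force: 0.0
time: 4.22
eef_pos: [557.9, 66.4, 60.3]
ee_rot: [-2.344, -2.092, 0.0]
force: [-0.4, 0.1, 0.9]
grip_width: -0.1
finger_force: 0.0
```

```bash
python3 -m creep '-0.0002 -0.002 0 0 0 0; -0.0002 -0.002 0 0 0 0';  python3 -m creep '-0.0002 -0.002 0 0 0 0; -0.0002 -0.002 0 0 0 0';python3 -m creep '-0.0002 -0.002 0 0 0 0; -0.0002 -0.002 0 0 0 0'
```

```text
time: 4.47
eef_pos: [557.9, 65.5, 60.3]
ee_rot: [-2.343, -2.092, 0.0]
force: [-1.0, -0.2, 0.3]
grip_width: 0.1
finger_force: 0.0
time: 4.72
eef_pos: [557.7, 64.5, 60.3]
ee_rot: [-2.343, -2.092, 0.0]
force: [0.5, -0.8, -0.1]
grip_width: 0.1
finger_force: 0.0
time: 4.97
eef_pos: [557.7, 63.5, 60.3]
ee_rot: [2.343, 2.092, -0.0]
force: [0.2, 0.5, -0.9]
grip_width: 0.1
finger_force: 0.0
```

Run:
```python
from h import *
a=arm.read_camera("scene")["frame"][200:310,190:330,::-1]
cv2.imwrite("pics/c3.png",cv2.resize(a,None,fx=5,fy=5,interpolation=2))
```

```text
(no output)
```

View pics/c3.png

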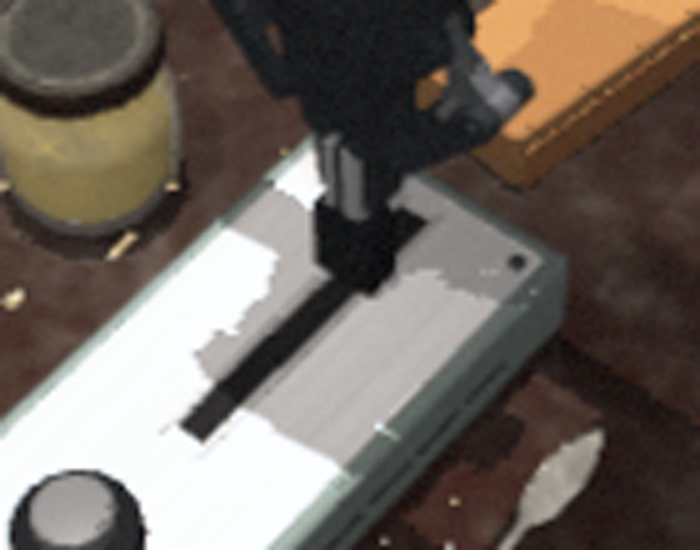

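The picture shows a black block by the fingers at about (355,240) with open slot behind it at (410,215), so it isn't clear where the lever is. I'll project the known geometry onto the image.

Run:
```python
from h import *
r=arm.read_camera("scene");s=arm.observe();print(s["eef_pos"],s["force"],s["joint_pos"])
T=r["camera_from_world"];K=r["intrinsics"]
def P(w):
    c=T[:3,:3]@np.array(w)+T[:3,3];p=K@c;return tuple(((p[:2]/p[2]-[190,200])*5).round().astype(int).tolist())
def B(x,y,z): return (566.4+.993*x+.119*y,126.8-.119*x+.993*y,z)
img=cv2.resize(r["frame"][200:310,190:330,::-1],None,fx=5,fy=5,interpolation=2)
img=cv2.convertScaleAbs(img,alpha=1.6,beta=40)
cv2.circle(img,P(s["eef_pos"]),5,(0,0,255),2)
for t,c in((0,(0,255,0)),(18,(255,0,0))):
  for z in(47,83):
    cv2.polylines(img,[np.array([P(B(x,-80+t+y,z)) for x,y in((-13,-8),(13,-8),(13,8),(-13,8))])],True,c,1)
cv2.polylines(img,[np.array([P(B(x,-63+y,60)) for x,y in((-14,-11),(14,-11),(14,11),(-14,11))])],True,(0,0,255),1)
cv2.imwrite("pics/c4.png",img)
```

```text
[557.65710565  63.54945427  60.29923593] [0.02138793 1.4509471  0.4044716 ] [-8.56202578e-02  6.55883138e-01  1.71341737e+00  2.28200055e-05
  7.72311454e-01  2.74392111e-02]
```

View pics/c4.png

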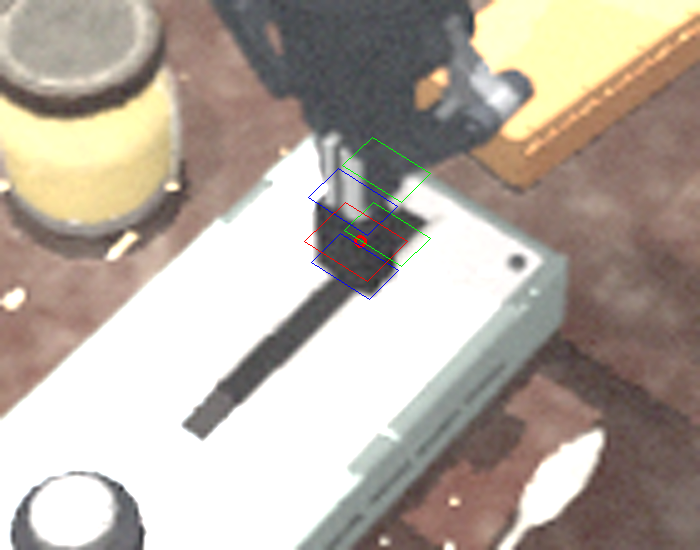

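Run:
```python
from h import *
w=cv2.resize(arm.read_camera("wrist")["frame"][:,:,::-1],(400,300))
n=arm.read_camera("scene")["frame"][:,:,::-1];i=cv2.imread("pics/scene0.png");t=arm.read_camera("top")["frame"][:,:,::-1]
c=lambda a:cv2.resize(a[223:273,232:299],(400,300),interpolation=cv2.INTER_CUBIC)
t=cv2.resize(t[165:245,165:272],(400,300),interpolation=cv2.INTER_CUBIC)
o=np.vstack([np.hstack([w,t]),np.hstack([c(i),c(n)])])
o=(255*(o/255.)**.5).astype(np.uint8)
cv2.imwrite("pics/c5.png",o)
```

```text
(no output)
```

View pics/c5.png

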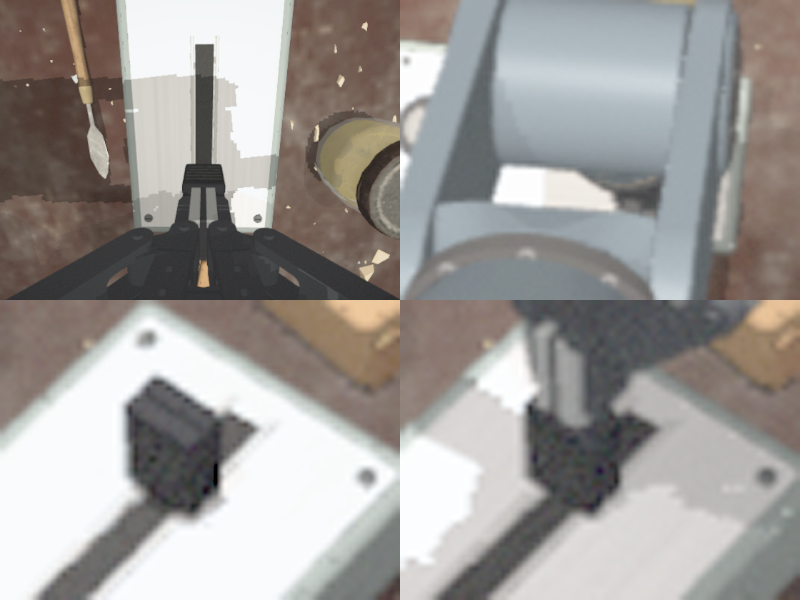

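Run:
```python
from h import *
from scipy.spatial.transform import Rotation as Ro
s=arm.observe();r=arm.read_camera("wrist");X=r["tool_from_camera"];print(X.round(3).tolist())
R=Ro.from_rotvec(s["ee_rot"]).as_matrix();p=s["eef_pos"]
def P(w):
    t=R.T@(np.array(w)-p); c=X[:3,:3].T@(t-X[:3,3]); q=r["intrinsics"]@c; return (q[:2]/q[2]*400/560).round(0).tolist()
def B(x,y,z): return (566.4+.993*x+.119*y,126.8-.119*x+.993*y,z)
print("tcp",P(p)); print("back19",P(p+[0,0,19]),"left/right 13",P(p+R[:,1]*13),P(p-R[:,1]*13), "fore/aft",P(p+R[:,0]*11),P(p-R[:,0]*11),"R",R.round(2).tolist())
for t in(0,9,18,36):print(t,[P(B(x,-80+t+y,83)) for x,y in((-13,-8),(13,-8),(13,8),(-13,8))],[P(B(x,-72+t,47)) for x in(-13,13)])
print("slot ends?",P(B(0,-95,45)),P(B(0,25,45)))
f=r["frame"];cv2.imwrite("pics/w.png",f[:,:,::-1])
```

```text
[[-0.001, -0.953, -0.302, 76.969], [1.0, -0.0, -0.0, 1.199], [0.0, -0.302, 0.953, -165.093], [0.0, 0.0, 0.0, 1.0]]
tcp [201.0, 185.0]
back19 [201.0, 198.0] left/right 13 [220.0, 185.0] [182.0, 185.0] fore/aft [201.0, 170.0] [201.0, 199.0] R [[0.11, 0.99, -0.0], [0.99, -0.11, 0.0], [0.0, -0.0, -1.0]]
0 [[182.0, 236.0], [224.0, 236.0], [224.0, 213.0], [181.0, 213.0]] [[185.0, 187.0], [221.0, 187.0]]
9 [[182.0, 223.0], [224.0, 223.0], [225.0, 200.0], [181.0, 200.0]] [[185.0, 176.0], [221.0, 176.0]]
18 [[181.0, 210.0], [224.0, 210.0], [225.0, 186.0], [181.0, 186.0]] [[185.0, 164.0], [221.0, 164.0]]
36 [[181.0, 183.0], [225.0, 183.0], [226.0, 157.0], [180.0, 157.0]] [[184.0, 140.0], [222.0, 140.0]]
slot ends? [203.0, 214.0] [204.0, 46.0]
```

Measured against the projections, the fingertips and the knob nearly coincide in both views. Lifting straight up is safe and will settle where the lever is.

```bash
python3 -m creep '0 0 0.04 0 0 0; 0 0 0.1 0 0 0; 0 0 0.1 0 0 0'
python3 - <<'E'
from h import *
w=arm.read_camera("wrist")["frame"][:,:,::-1]
n=arm.read_camera("scene")["frame"][:,:,::-1];i=cv2.imread("pics/w.png")
o=np.vstack([np.hstack([cv2.resize(w,(400,300)),cv2.resize(w[210:330,200:360],(400,300),interpolation=2)]),np.hstack([cv2.resize(i[210:330,200:360],(400,300),interpolation=2),cv2.resize(n[210:270,220:300],(400,300),interpolation=2)])])
o=(255*(o/255.)**.5).astype(np.uint8)
cv2.imwrite("pics/c6.png",o)
E
```

```text
time: 5.65
eef_pos: [559.5, 63.4, 112.3]
ee_rot: [2.34, 2.09, 0.006]
force: [0.6, 0.1, -0.7]
grip_width: 0.1
finger_force: 0.0
```

View pics/c6.png

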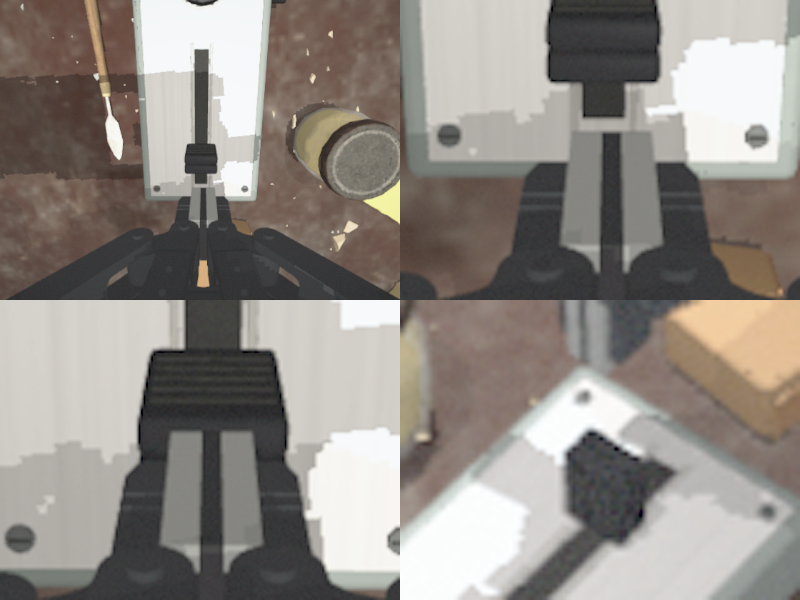

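The lever still sits at about the first click and hasn't moved. In both views the visible fingertips are roughly 20–25 mm above the reported TCP, so they passed over the knob without touching it. I'll go back to the button side and feel downwards for the true tip height.

```bash
python3 -m creep '0.009 0.087 0 0 0 0; 0.009 0.087 -0.104 0 0 0; 0.009 0.087 -0.104 0 0 0';python3 -m creep '0 0 -0.008 0 0 0; 0 0 -0.016 0 0 0; 0 0 -0.024 0 0 0; 0 0 -0.024 0 0 0'; python3 -m creep '0 0 -0.006 0 0 0; 0 0 -0.006 0 0 0'; python3 -m creep '0 0 -0.006 0 0 0; 0 0 -0.006 0 0 0'; python3 -m creep '0 0 -0.006 0 0 0; 0 0 -0.006 0 0 0'
```

```text
time: 6.12
eef_pos: [557.4, 107.4, 53.9]
ee_rot: [-2.337, -2.088, 0.014]
force: [-0.0, -0.6, 1.0]
grip_width: 0.0
finger_force: 0.0
time: 6.62
eef_pos: [562.3, 106.8, 46.7]
ee_rot: [2.343, 2.092, 0.001]
force: [-0.0, -0.3, -0.3]
grip_width: -0.1
finger_force: 0.0
time: 6.88
eef_pos: [562.1, 107.0, 43.2]
ee_rot: [-2.343, -2.092, 0.0]
force: [0.6, 0.5, 0.1]
grip_width: 0.2
finger_force: 0.0
time: 7.12
eef_pos: [562.0, 107.1, 40.1]
ee_rot: [-2.343, -2.092, 0.001]
force: [0.2, -0.5, 0.2]
grip_width: 0.0
finger_force: 0.0
time: 7.38
eef_pos: [561.9, 107.0, 37.0]
ee_rot: [-2.343, -2.092, 0.001]
force: [-0.2, -0.7, 0.5]
grip_width: -0.1
finger_force: 0.0
```

Reported z is 37 mm, below the panel, with no contact, which confirms the offset. Now I push the lever back at this height.

```bash
python3 -m creep '0.003 0 -0.008 0 0 0; 0.001 -0.02 -0.008 0 0 0; 0.0005 -0.036 -0.008 0 0 0; 0.0005 -0.036 -0.008 0 0 0'; for i in 1; do python3 -m creep '-0.0005 -0.004 0 0 0 0; -0.0005 -0.004 0 0 0 0'; done;  python3 -m creep '-0.0005 -0.004 0 0 0 0; -0.0005 -0.004 0 0 0 0'; python3 -m creep '-0.0005 -0.004 0 0 0 0; -0.0005 -0.004 0 0 0 0'
```

```text
time: 7.88
eef_pos: [562.5, 88.1, 33.4]
ee_rot: [2.345, 2.091, 0.0]
force: [-1.1, 0.5, -0.9]
grip_width: 0.0
finger_force: 0.0
time: 8.12
eef_pos: [562.2, 87.0, 33.4]
ee_rot: [2.344, 2.092, 0.0]
force: [-0.2, -0.3, 0.7]
grip_width: -0.1
finger_force: 0.0
time: 8.38
eef_pos: [562.0, 85.4, 33.4]
ee_rot: [-2.343, -2.092, -0.001]
force: [0.8, 2.4, -0.6]
grip_width: -0.1
finger_force: 0.7
time: 8.62
eef_pos: [561.9, 84.7, 33.4]
ee_rot: [-2.344, -2.09, -0.003]
force: [0.8, 6.8, -0.4]
grip_width: 0.1
finger_force: 3.4
```

Contact came where expected for the first click. I keep pushing to the stop.

```bash
python3 -m creep '-0.0005 -0.004 0 0 0 0; -0.001 -0.008 0 0 0 0; -0.0014 -0.012 0 0 0 0; -0.0019 -0.016 0 0 0 0; -0.0019 -0.016 0 0 0 0'; python3 -m creep '-0.0005 -0.004 0 0 0 0; -0.001 -0.008 0 0 0 0; -0.0014 -0.012 0 0 0 0; -0.0014 -0.012 0 0 0 0';python3 -m creep '-0.0005 -0.004 0 0 0 0; -0.0005 -0.004 0 0 0 0'
```

```text
time: 9.25
eef_pos: [560.6, 74.3, 33.2]
ee_rot: [2.344, 2.092, -0.001]
force: [-0.8, -0.8, -0.2]
grip_width: 0.4
finger_force: 0.0
time: 9.75
eef_pos: [560.0, 68.8, 33.3]
ee_rot: [-2.344, -2.092, 0.0]
force: [0.0, -0.1, 0.3]
grip_width: -0.0
finger_force: 0.0
time: 10.0
eef_pos: [559.8, 67.5, 33.3]
ee_rot: [-2.344, -2.092, -0.001]
force: [-0.4, 2.8, 0.2]
grip_width: -0.0
finger_force: 1.4
```

```bash
python3 -m creep '-0.0005 -0.004 0 0 0 0; -0.0005 -0.004 0 0 0 0; -0.0005 -0.004 0 0 0 0'; python3 -m creep '0.001 0.012 0 0 0 0; 0.001 0.012 0.1 0 0 0; 0.001 0.012 0.12 0 0 0; 0.001 0.012 0.12 0 0 0'
```

```text
time: 10.38
eef_pos: [559.8, 67.4, 33.4]
ee_rot: [-2.343, -2.09, -0.005]
force: [1.3, 9.9, -0.4]
grip_width: -0.2
finger_force: 4.9
time: 10.88
eef_pos: [560.4, 70.8, 94.0]
ee_rot: [2.342, 2.092, 0.001]
force: [0.4, -0.6, -0.3]
grip_width: 0.3
finger_force: 0.0
```

The lever is hard against the off stop (10 N, no movement). Now I go over it to the off side.

```bash
python3 -m creep '-0.0124 -0.0996 0 0 0 0; -0.0124 -0.0996 0 0 0 0; -0.0124 -0.0996 0 0 0 0'; python3 -m creep '0 0 -0.05 0 0 0; 0 0 -0.1 0 0 0; 0 0 -0.121 0 0 0; 0 0 -0.121 0 0 0'; python3 -m creep '0.0005 0.004 0 0 0 0; 0.001 0.008 0 0 0 0; 0.001 0.008 0 0 0 0'
```

```text
time: 11.25
eef_pos: [552.9, 21.2, 92.3]
ee_rot: [-2.343, -2.09, 0.002]
force: [-0.6, -0.7, 0.4]
grip_width: -0.1
finger_force: 0.0
time: 11.75
eef_pos: [553.2, 22.0, 32.0]
ee_rot: [-2.341, -2.092, 0.002]
force: [-0.1, 0.1, 0.3]
grip_width: 0.0
finger_force: 0.0
time: 12.12
eef_pos: [554.8, 25.4, 33.5]
ee_rot: [2.342, 2.092, 0.001]
force: [-0.3, 0.4, -0.4]
grip_width: -0.1
finger_force: 0.0
```

```bash
for i in 1; do python3 -m creep '0.0005 0.004 0 0 0 0; 0.0005 0.004 0 0 0 0'; done; python3 -m creep '0.0005 0.004 0 0 0 0; 0.0005 0.004 0 0 0 0'; python3 -m creep '0.0005 0.004 0 0 0 0; 0.0005 0.004 0 0 0 0'
```

```text
time: 12.38
eef_pos: [554.6, 27.3, 33.0]
ee_rot: [2.343, 2.092, 0.0]
force: [-1.4, -0.0, 0.2]
grip_width: -0.2
finger_force: 0.0
time: 12.62
eef_pos: [554.8, 29.4, 32.8]
ee_rot: [-2.343, -2.093, 0.0]
force: [-0.1, 0.9, -0.3]
grip_width: -0.0
finger_force: 0.0
time: 12.88
eef_pos: [554.9, 30.0, 32.8]
ee_rot: [2.342, 2.093, -0.003]
force: [-1.2, -5.2, 0.3]
grip_width: -0.2
finger_force: 2.6
```

Contact is at y ≈ 29.7, as predicted, so snaps should come near y ≈ 38.6, 56.5 and 74.4. First click:

```bash
python3 -m creep '0.0005 0.004 0 0 0 0; 0.001 0.008 0 0 0 0; 0.0014 0.012 0 0 0 0; 0.0019 0.016 0 0 0 0; 0.0024 0.02 0 0 0 0'; python3 -m creep '0 0 0 0 0 0'; python3 -m creep '0.0003 0.003 0 0 0 0; 0.0007 0.006 0 0 0 0; 0.0007 0.006 0 0 0 0'; python3 -m creep '0.0003 0.003 0 0 0 0; 0.0003 0.003 0 0 0 0'
```

```text
time: 13.5
eef_pos: [556.3, 41.9, 32.8]
ee_rot: [-2.343, -2.092, -0.001]
force: [-0.4, 0.9, -0.2]
grip_width: -0.1
finger_force: 0.0
time: 13.62
eef_pos: [556.3, 41.9, 32.8]
ee_rot: [-2.343, -2.093, -0.001]
force: [-0.1, 0.1, -0.8]
grip_width: -0.2
finger_force: 0.0
time: 14.0
eef_pos: [556.6, 44.4, 32.8]
ee_rot: [2.343, 2.093, 0.0]
force: [-0.6, 0.5, -0.5]
grip_width: -0.1
finger_force: 0.0
time: 14.25
eef_pos: [556.7, 45.8, 32.8]
ee_rot: [-2.343, -2.092, 0.0]
force: [0.3, 0.4, 0.7]
grip_width: 0.3
finger_force: 0.0
```

Click 1 is done: the force vanished past half-way. Next I find contact near y ≈ 47.6 and make click 2.

```bash
python3 -m creep '0.0005 0.004 0 0 0 0; 0.0005 0.005 0 0 0 0; 0.0005 0.005 0 0 0 0'; python3 -m creep '0.0003 0.002 0 0 0 0; 0.0003 0.002 0 0 0 0'; python3 -m creep '0.0005 0.004 0 0 0 0; 0.001 0.008 0 0 0 0; 0.0014 0.012 0 0 0 0; 0.0019 0.016 0 0 0 0; 0.0022 0.019 0 0 0 0'; python3 -m creep '0 0 0 0 0 0'
```

```text
time: 14.62
eef_pos: [557.0, 47.8, 32.8]
ee_rot: [2.343, 2.092, -0.001]
force: [-0.4, -3.0, 0.6]
grip_width: 0.2
finger_force: 1.4
time: 14.88
eef_pos: [557.1, 48.1, 32.8]
ee_rot: [2.342, 2.092, -0.002]
force: [-0.6, -5.0, -0.2]
grip_width: -0.1
finger_force: 3.2
time: 15.5
eef_pos: [558.2, 59.5, 32.8]
ee_rot: [-2.343, -2.092, -0.001]
force: [0.7, 0.4, -0.4]
grip_width: -0.3
finger_force: 0.0
time: 15.62
eef_pos: [558.2, 59.3, 32.8]
ee_rot: [-2.343, -2.093, -0.0]
force: [0.7, -0.7, 0.0]
grip_width: 0.3
finger_force: 0.0
```

Click 2 is done. I feel for contact near 65.4 before click 3.

```bash
python3 -m creep '0.0005 0.004 0 0 0 0; 0.001 0.008 0 0 0 0; 0.0012 0.011 0 0 0 0; 0.0012 0.011 0 0 0 0'; python3 -m creep '0.0003 0.002 0 0 0 0; 0.0003 0.002 0 0 0 0';python3 -m creep '0.0003 0.002 0 0 0 0; 0.0003 0.002 0 0 0 0'
```

```text
time: 16.12
eef_pos: [558.9, 64.4, 32.8]
ee_rot: [-2.343, -2.093, 0.0]
force: [-0.1, -0.1, -0.3]
grip_width: -0.2
finger_force: 0.0
time: 16.38
eef_pos: [559.0, 65.3, 32.8]
ee_rot: [-2.343, -2.092, 0.0]
force: [0.2, -0.5, -0.4]
grip_width: 0.0
finger_force: 0.0
time: 16.62
eef_pos: [559.1, 65.7, 32.8]
ee_rot: [2.343, 2.092, -0.001]
force: [-0.4, -2.4, 1.1]
grip_width: 0.1
finger_force: 1.5
```

Contact is where the second notch should be. Third click: advance about 10.5 mm in small steps.

```bash
python3 -m creep '0.0005 0.004 0 0 0 0; 0.001 0.008 0 0 0 0; 0.0014 0.012 0 0 0 0; 0.0019 0.016 0 0 0 0; 0.0024 0.02 0 0 0 0'; python3 -m creep '0 0 0 0 0 0; 0 0 0 0 0 0'
```

```text
time: 17.25
eef_pos: [560.5, 76.9, 32.8]
ee_rot: [-2.343, -2.092, -0.001]
force: [0.1, -0.2, -0.1]
grip_width: 0.0
finger_force: 0.0
time: 17.5
eef_pos: [560.4, 76.6, 32.8]
ee_rot: [-2.343, -2.093, -0.0]
force: [0.3, -0.3, 0.1]
grip_width: 0.0
finger_force: 0.0
```

```bash
python3 -m creep '0.0005 0.004 0 0 0 0; 0.001 0.008 0 0 0 0; 0.0012 0.011 0 0 0 0; 0.0012 0.011 0 0 0 0'; python3 -m creep '0.0003 0.002 0 0 0 0; 0.0003 0.002 0 0 0 0';python3 -m creep '0.0001 0.001 0 0 0 0; 0.0001 0.001 0 0 0 0'
```

```text
time: 18.0
eef_pos: [561.0, 81.9, 32.8]
ee_rot: [-2.343, -2.093, -0.0]
force: [-0.2, -0.5, 0.4]
grip_width: 0.1
finger_force: 0.0
time: 18.25
eef_pos: [561.1, 82.7, 32.8]
ee_rot: [-2.343, -2.092, 0.0]
force: [0.3, -0.6, 0.1]
grip_width: 0.2
finger_force: 0.0
time: 18.5
eef_pos: [561.2, 83.2, 32.8]
ee_rot: [2.343, 2.092, 0.0]
force: [0.8, 0.3, -0.3]
grip_width: -0.1
finger_force: 0.0
```

```bash
python3 -m creep '0.0001 0.001 0 0 0 0; 0.0001 0.001 0 0 0 0';python3 -m creep '0.0001 0.001 0 0 0 0; 0.0001 0.001 0 0 0 0'; python3 -m creep '-0.0015 -0.014 0 0 0 0; -0.0015 -0.014 0.12 0 0 0;-0.0015 -0.014 0.14 0 0 0; -0.0015 -0.014 0.14 0 0 0'
```

```text
time: 18.75
eef_pos: [561.2, 83.5, 32.8]
ee_rot: [2.343, 2.092, -0.0]
force: [-0.7, -0.9, 1.0]
grip_width: -0.2
finger_force: 0.7
time: 19.0
eef_pos: [561.2, 83.6, 32.8]
ee_rot: [2.343, 2.092, -0.001]
force: [-0.7, -4.3, 1.3]
grip_width: 0.3
finger_force: 2.2
time: 19.5
eef_pos: [561.0, 77.4, 103.7]
ee_rot: [2.343, 2.091, 0.003]
force: [-1.1, 0.4, -0.1]
grip_width: -0.1
finger_force: 0.0
```

Contact at 83.5 puts the lever at 54 mm, the third click. Now to the button.

```bash
python3 -m creep '0.028 0.2526 0 0 0 0; 0.028 0.2526 0 0 0 0; 0.028 0.2526 0 0 0 0; 0.028 0.2526 0 0 0 0'; python3 -m creep '0 0 -0.05 0 0 0; 0 0 -0.1 0 0 0; 0 0 -0.1 0 0 0; 0 0 -0.1 0 0 0'; python3 -m creep '0 0 -0.006 0 0 0; 0 0 -0.012 0 0 0; 0 0 -0.012 0 0 0'; python3 -m creep '0 0 -0.006 0 0 0; 0 0 -0.006 0 0 0'
```

```text
time: 20.0
eef_pos: [573.1, 203.5, 101.4]
ee_rot: [-2.341, -2.093, 0.004]
force: [-0.6, -0.5, -0.3]
grip_width: -0.2
finger_force: 0.0
time: 20.5
eef_pos: [574.8, 202.5, 53.1]
ee_rot: [2.345, 2.09, 0.0]
force: [0.5, 0.3, 0.3]
grip_width: -0.1
finger_force: 0.0
time: 20.88
eef_pos: [574.5, 203.6, 46.9]
ee_rot: [2.343, 2.093, 0.0]
force: [0.2, -0.4, 0.2]
grip_width: -0.2
finger_force: 0.0
time: 21.12
eef_pos: [574.7, 203.7, 43.9]
ee_rot: [2.343, 2.092, 0.001]
force: [0.4, 0.5, 1.9]
grip_width: 0.3
finger_force: 0.7
```

```bash
python3 -m creep '0 0 -0.004 0 0 0; 0 0 -0.008 0 0 0; 0 0 -0.012 0 0 0; 0 0 -0.012 0 0 0'; python3 -m creep '0 0 -0.003 0 0 0; 0 0 -0.003 0 0 0'
```

```text
time: 21.62
eef_pos: [574.8, 203.7, 38.2]
ee_rot: [2.343, 2.092, 0.001]
force: [-0.1, 1.1, 5.1]
grip_width: 0.2
finger_force: 2.4
time: 21.88
eef_pos: [574.8, 203.7, 38.0]
ee_rot: [2.343, 2.092, 0.001]
force: [-2.3, -0.2, 12.1]
grip_width: 0.2
finger_force: 6.2
```

The button has bottomed out (12 N, no further travel). Retract and check.

```bash
python3 -m creep '0 0 0.05 0 0 0; 0 0 0.15 0 0 0; 0 0 0.3 0 0 0; 0 0 0.3 0 0 0; 0 0 0.3 0 0 0'; python3 -m creep '0 0 0 0 0 0; 0 0 0 0 0 0'
python3 - <<'E'
from h import *
n=arm.read_camera("scene")["frame"][:,:,::-1]
cv2.imwrite("pics/c7.png",cv2.resize(n[170:390,130:350],(600,600),interpolation=2))
E
```

```text
time: 22.5
eef_pos: [574.5, 203.5, 186.6]
ee_rot: [2.343, 2.092, 0.001]
force: [0.3, 0.4, -0.4]
grip_width: 0.1
finger_force: 0.0
time: 22.75
eef_pos: [573.2, 203.3, 184.0]
ee_rot: [-2.342, -2.091, 0.006]
force: [0.6, -0.3, -0.5]
grip_width: 0.5
finger_force: 0.0
```

View pics/c7.png

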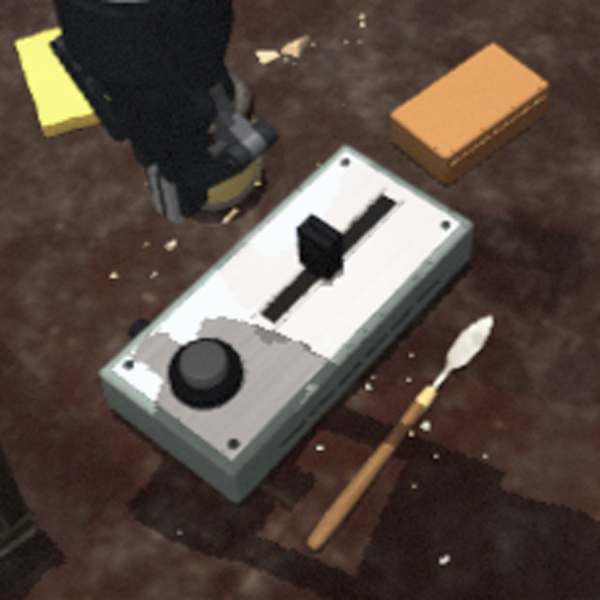

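The knob is at (320,248), about mid-slot, matching the third click. The button at (205,365) is back up, the loose things are undisturbed, and the hand is clear.

```bash
python3 -c "from station import arm;print(arm.sign_off())"
```

```text
the job is handed in; nothing more can be done
None
```

The lever was pushed to its off stop, then brought forward to the third click (54 mm by feel); the start button was then pressed fully and sprang back, the loose things stayed put, and the job is handed in (no verdict was returned).

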